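# Swing the sampling needle to the green-capped vial and dip it

### The arm

A 6-joint arm with a two-finger parallel gripper is mounted at the origin on the work surface. World frame = base frame: x ahead of the robot, y to its left, z up, the work surface at z = 0. Lengths are in m, angles in degrees, forces in N, time in s.
With the tool pointing down it reaches from about 0.3 to 0.75 m from the base axis. Payload 8.5 kg.
Tool frame: the origin (TCP) lies on the centre line of the jaws, within the pads' length; the fingertips stand ahead of it and the grasp point (between the pads) is the TCP (manip.finger_overhang is the z of the fingertips in the tool frame, in m); z points along the fingers, y is the line along which they close (so a half turn about z gives the same grasp; the last joint's range is limited). The gripper opens to 85 mm and grips with 20 to 120 N. Pads are 22 mm wide; open, the fingers measure 114 mm over their backs; the gripper's body (76 mm by 85 mm) begins 54 mm behind the grasp point. The pads swing forward as they close: fully open they stand 13 mm farther back than shut.
Start: joints at [64.842, 21.807, 74.336, -0, 83.858, -12.336], TCP at [0.122, 0.536, 0.25] pointing down, gripper open.
Joint ranges: [-178.18, 178.18], [-50.72, 133.34], [12.68, 142.11], [-81.47, 261.47], [9.98, 163.14], [-165.26, 165.26]. Speed limits (degrees/s): [136.94, 136.94, 180, 180, 180, 180].

### API

Orientations are given as a 3x3 rotation matrix whose columns are the frame's x, y, z axes.
In Python, from station import manip gives the robot as it stands.
- The arm moves only by the tool servo_tool, never from a script. Its argument "series" is a list of rows, each an object with "linear": the shift along the tool's x, y, z in m, a list of three; "delta_rot": the turn, a rotation vector about the tool's x, y, z in degrees, a list of three; "jaw": the opening, from 0 (shut) to 1 (fully open). In form: [{"linear": [x, y, z], "delta_rot": [rx, ry, rz], "jaw": jaw}, ...]. A call has 1 to 10 rows; each row is the pose to reach, as a shift and turn from the pose commanded when the call began, along the tool's axes at that moment; what a row does not reach only later rows make up. A row lasts 1/12 s, in which the tool goes at most 41.7 mm and 7.16 degrees, less where a joint would pass 70% of its speed; a pose out of reach is approached as far as the arm can. A call with a gripper value outside its range is refused whole. The fingers move at their own pace and stop on an object; "squeeze" is the grip in N (left out, the last holds). Time passes only in rows, so rows that repeat a pose let the fingers close. It gives the time, the measured TCP pose, the force, the opening and the grip force at its end, in the units of the state.
- manip.state(): the state, without advancing time (a new reading comes with each control period).
- manip.grab_frame(name): name is "side" or "top" or "wrist"; returns (picture, depth): 400x640x3 uint8, blue, green, red; 400x640 float32, m along the optical axis (not along the pixel's ray), 0 where there is no reading.
- manip.camera_info(name): a dict with "fx", "fy", "cx", "cy" (pixels), "extrinsics" (4x4, takes a point from camera to world coordinates). Camera axes: x right, y down, z forward; pixel columns grow to the right and rows downward; lengths in m; the calibration is good to about 2 mm. A picture is of the moment at which its call begins: read the wrist's pose just before it. camera_info takes no time and is no camera call; for the wrist camera it gives the pose at the moment of the call.
- manip.hand_in(): hands the job in; it is judged then, once.
The state is a dict: "t": time; "qpos": joint angles; "dq": joint speeds; "joint_efforts": joint torques, N m; "tool_pos": TCP position; "ee_rot": TCP orientation; "wrist_force": force on the tool from outside, world axes, zero at the start; "wrist_torque": the same for the moment, N m; "opening": opening from 0.0 (shut) to 1.0 (fully open); "finger_force": force on a finger pad.
Only numpy, scipy, OpenCV 4.12 (cv2) and the standard library are available. Lean on these libraries where they do the work, as an engineer would, in place of code of your own. Each camera call takes 0.05 s, during which the arm holds its last target. There are 200 camera calls.

### The job

Take a sample from the green-capped vial on the hand-operated sampler: push the grey swing arm round with a fingertip until its needle stands over the middle of the green cap, then press the orange plunger well down and let it spring back up, pressing it nowhere else. Only touch and push, gently, gripping and lifting nothing; leave all the vials, the solvent bottle and the tray as they are, leave the needle over the green cap and finish clear of everything.

Things in the scene. Friction and masses are not known exactly. Their poses are not given: they have to be found in the camera images.
- sampler: hand sampler, fixed. Origin on the bench at the pivot axis of its swing arm; x axis towards the middle of the vial row, z up. White block 30 mm high (x 30 to 150, y -130 to 130 mm) with pockets 130 mm from the pivot, at -0.95, -0.45, 0.45, 0.95 rad from x (+ anticlockwise from above). Foot 40 mm high (x -80 to 30, y -80 to 80 mm), column 36 mm across on the pivot.
- swing_arm (a joint): angle of the grey swing arm, rad: 0 along the sampler's x axis, positive anticlockwise from above, stops at -1.45 and 1.45. Starts in the wide gap between the second and third vials. Turns against light friction (0.12 N m) and stays where it is left.
- swing_bar (a point): middle of the bar of the grey swing arm, 75 mm from the pivot, 154 mm above the bench. Level bar 14 mm wide, 22 mm high (143 to 165 mm above the bench), free to push on its sides from 20 to 115 mm from the pivot. Hub at the pivot 40 mm across, top at 167 mm. At its outer end, 130 mm from the pivot, an aluminium barrel 30 mm across, 126 to 168 mm above the bench.
- plunger (a joint): how far the plunger is pressed, in m: 0 up, 0.010 at its bottom stop; a spring returns it (2 N at first, about 6 N at the bottom). 0.006 or more counts as well down.
- plunger_top (a point): centre of the top face of the orange plunger button, 26 mm across and 6 mm thick, on the barrel at the end of the swing arm; 186 mm above the bench when up. Press it straight down.
- needle_tip (a point): lower tip of the thin steel needle, straight below the plunger's centre and 102 mm above the bench when up (7 mm over the vial caps); it moves down with the plunger and passes into a cap without resistance.
- vial_green: the vial to sample, GREEN cap: loose amber glass vial, 28 mm across, in a pocket of the sampler; 80 mm tall with its cap (29 mm across, 16 mm high, 8 mm pale dot in the middle), top 95 mm above the bench. Origin at the centre of its underside (15 mm above the bench), z up. Any of the four pockets.
- vial_blue: BLUE cap, leave alone: loose amber glass vial, 28 mm across, in a pocket of the sampler; 80 mm tall with its cap (29 mm across, 16 mm high, 8 mm pale dot in the middle), top 95 mm above the bench. Origin at the centre of its underside (15 mm above the bench), z up. 
- vial_yellow: YELLOW cap, leave alone: loose amber glass vial, 28 mm across, in a pocket of the sampler; 80 mm tall with its cap (29 mm across, 16 mm high, 8 mm pale dot in the middle), top 95 mm above the bench. Origin at the centre of its underside (15 mm above the bench), z up. 
- vial_black: BLACK cap, leave alone: loose amber glass vial, 28 mm across, in a pocket of the sampler; 80 mm tall with its cap (29 mm across, 16 mm high, 8 mm pale dot in the middle), top 95 mm above the bench. Origin at the centre of its underside (15 mm above the bench), z up. 
- solvent_bottle: loose bottle with a blue cap, 70 mm across and 140 mm tall, standing on the bench to the robot's right of the sampler; leave alone. Origin at the centre of its underside.
- cap_tray: loose blue plastic tray, 100 x 140 x 30 mm, on the bench to the robot's left of the sampler; leave alone. Origin at the centre of its underside.
Things that resemble listed ones, but are neither listed nor needed, are in the scene too. What is shaped like the vial_green but red or turquoise is not meant.

How it is judged:
By the outcome, as a careful person would: the job done as asked, in the order asked, and still so for the second after the job is handed in, with the robot touching nothing.
It also fails if it takes over 45 s, if anything falls off the work surface, if the arm or the gripper's body presses on something with over 40 N, if the wrist force passes 120 N, or if a joint passes its speed limit or range.

## Working session

There is one attempt and no reset: what is moved stays moved. The work goes in short steps, Python scripts to look and compute and a tool call to move; the robot and the scene stay as the last step left them, time stands still between calls to the robot, and variables do not carry over. Pictures are saved under pics/ and viewed, at most 10 in all, crops included, and the job is handed in when it is done.

Besides the shell and the picture viewer there is one more tool, called after ">>>" by a JSON object that holds its "name" and its "arguments", one argument or row to a line. servo_tool: Moves the arm, as the interface text tells. Its arguments: {"type":"object","properties":{"series":{"type":"array","items":{"type":"object","properties":{"linear":{"type":"array","items":{"type":"number"}},"delta_rot":{"type":"array","items":{"type":"number"}},"jaw":{"type":"number"}}}},"squeeze":{"type":"number"}},"required":["series"]}

```bash
mkdir -p pics; python3 - <<'E'
from station import manip
import cv2,numpy as np
s=manip.state();print(s['t'],s['tool_pos'],np.round(s['ee_rot'],3).tolist(),s['opening'],manip.finger_overhang)
for n in('top','side'):
    p,d=manip.grab_frame(n);cv2.imwrite(f'pics/{n}0.png',p);np.save(f'pics/{n}0.npy',d)
    c=manip.camera_info(n);print(n,c['fx'],c['cx'],c['cy'],np.round(c['extrinsics'],3).tolist())
E
```

```text
0.0 [0.12191314 0.53604793 0.24969809] [[-0.975, 0.222, -0.001], [0.222, 0.975, -0.001], [0.0, -0.001, -1.0]] 1.0028285464909021 0.019
top 402.57741429548463 317.6215910924039 192.16182437301728 [[-0.0, -0.986, 0.166, 0.373], [-1.0, 0.0, 0.001, -0.019], [-0.001, -0.166, -0.986, 1.236], [0.0, 0.0, 0.0, 1.0]]
side 414.94484606235903 313.94103228191074 196.6509481943746 [[0.957, -0.146, 0.251, 0.322], [-0.29, -0.517, 0.805, -0.795], [0.012, -0.844, -0.537, 0.676], [0.0, 0.0, 0.0, 1.0]]
```

View pics/top0.png

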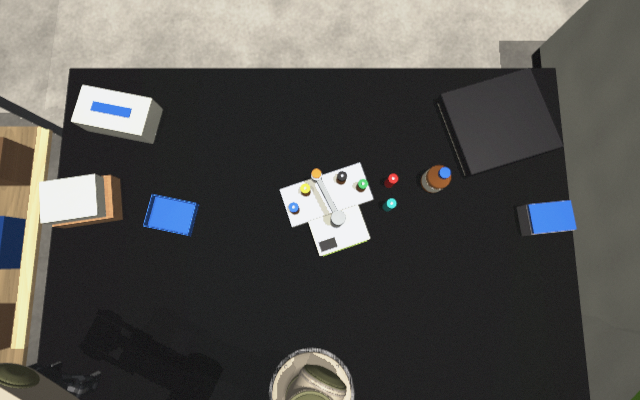

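View pics/side0.png

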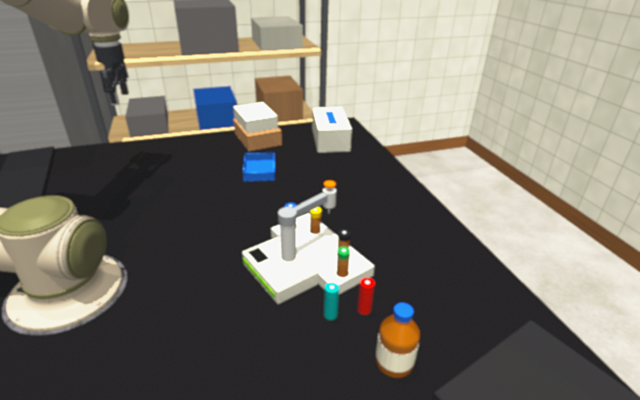

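The top view shows the orange plunger at (316,174), the hub at (338,218), and the caps: green (362,185), black (342,177), yellow (306,189), blue (293,208). The decoys are red (393,180) and turquoise (391,204). The side view agrees. Green is in the -0.95 pocket.

```bash
cat > h.py <<'E'
import cv2,numpy as np
from station import manip
R={'green':((50,110,60),(75,255,255)),'blue':((100,120,50),(125,255,255)),'yellow':((24,140,80),(34,255,255)),'orange':((8,180,150),(20,255,255))}
Z={'green':.095,'blue':.095,'yellow':.095,'orange':.186}
def ray(c,u,v,z):
    E=np.array(c['extrinsics']);d=E[:3,:3]@[(u-c['cx'])/c['fx'],(v-c['cy'])/c['fy'],1];o=E[:3,3]
    return o+d*(z-o[2])/d[2]
def blobs(p,name,roi):
    x0,y0,x1,y1=roi;m=np.zeros(p.shape[:2],np.uint8)
    m[y0:y1,x0:x1]=cv2.inRange(cv2.cvtColor(p,cv2.COLOR_BGR2HSV),*R[name])[y0:y1,x0:x1]
    m=cv2.morphologyEx(m,cv2.MORPH_CLOSE,np.ones((5,5)))
    n,l,st,ce=cv2.connectedComponentsWithStats(m);i=1+np.argmax(st[1:,4]) if n>1 else None
    return None if i is None else (*ce[i],st[i,4],st[i,:4].tolist())
def fit(src,dst):  # planar rigid: dst = R src + t
    ms,md=src.mean(0),dst.mean(0);a,b=src-ms,dst-md
    th=np.arctan2((a[:,0]*b[:,1]-a[:,1]*b[:,0]).sum(),(a*b).sum());c,s=np.cos(th),np.sin(th);Q=np.array([[c,-s],[s,c]])
    return th,md-Q@ms,(src@Q.T+md-Q@ms)-dst
E
python3 - <<'E'
from h import *
p=cv2.imread('pics/top0.png');c=manip.camera_info('top')
P={}
for n in R:
    b=blobs(p,n,(270,150,375,260));P[n]=ray(c,b[0],b[1],Z[n])[:2];print(n,np.round(b[:3],1),b[3],P[n].round(4))
P['black']=ray(c,342,176.5,.095)[:2];print(P['black'],ray(c,338,218,.167))
ang={'blue':.95,'yellow':.45,'black':-.45,'green':-.95}
th,t,r=fit(np.array([[.13*np.cos(a),.13*np.sin(a)] for a in ang.values()]),np.array([P[k] for k in ang]))
print('th',th,'pivot',t,r.round(4).tolist())
d=P['orange']-t;print('arm',np.arctan2(d[1],d[0])-th,np.hypot(*d))
E
```

```text
green [362.7 183.6  73. ] [358, 180, 11, 9] [ 0.5907 -0.1479]
blue [293.2 207.1  71. ] [289, 203, 10, 9] [0.5224 0.0519]
yellow [305.  188.4  67. ] [301, 184, 9, 10] [0.5765 0.0184]Traceback (most recent call last):
  File "<stdin>", line 5, in <module>
TypeError: 'NoneType' object is not subscriptable
```

```bash
sed -i 's/(8,180,150),(20/(8,150,120),(22/' h.py
python3 - <<'E'
from h import *
p=cv2.imread('pics/top0.png');c=manip.camera_info('top')
print(cv2.cvtColor(p,cv2.COLOR_BGR2HSV)[174,313:320].tolist())
P={}
for n in R:
    b=blobs(p,n,(270,150,375,260));
    if b is None: print(n);b=(316,174,0,[])
    P[n]=ray(c,b[0],b[1],Z[n])[:2];print(n,np.round(b[:3],1),b[3],P[n].round(4))
P['black']=ray(c,342,176.5,.095)[:2];print(P['black'],ray(c,338,218,.167))
ang={'blue':.95,'yellow':.45,'black':-.45,'green':-.95}
th,t,r=fit(np.array([[.13*np.cos(a),.13*np.sin(a)] for a in ang.values()]),np.array([P[k] for k in ang]))
print('th',th,'pivot',t,r.round(4).tolist())
d=P['orange']-t;print('arm',np.arctan2(d[1],d[0])-th,np.hypot(*d))
E
```

```text
[[20, 162, 241], [20, 162, 241], [20, 160, 242], [20, 161, 241], [20, 160, 241], [20, 158, 242], [20, 160, 241]]
green [362.7 183.6  73. ] [358, 180, 11, 9] [ 0.5907 -0.1479]
blue [293.2 207.1  71. ] [289, 203, 10, 9] [0.5224 0.0519]
yellow [305.  188.4  67. ] [301, 184, 9, 10] [0.5765 0.0184]
orange [315.9 172.5  70. ] [311, 168, 10, 10] [ 0.6036 -0.0132]
[ 0.6115588  -0.08838102] [ 0.48368038 -0.07218508  0.167     ]
th 0.3271414700578907 pivot [ 0.48406561 -0.07244275] [[-0.0007, 0.0001], [0.0003, 0.0003], [0.0015, 0.0], [-0.0011, -0.0004]]
arm 0.13291631135649817 0.13335970460997662
```

```bash
cat >> h.py <<'E'
PIV=np.array([.484,-.0724]);TH=.327
def rel(pos,xang):  # world target (tool down, tool x axis at xang deg) as tool-frame shift and z turn, from measured pose
    s=manip.state();M=np.array(s['ee_rot']);l=M.T@(np.array(pos)-s['tool_pos'])
    a=np.degrees(np.arctan2(M[1,0],M[0,0]));dz=-((xang-a+180)%360-180)
    print('lin',l.round(4).tolist(),'rz',round(dz,1))
def side(phi,r,off,z): # point at radius r along bar at world angle phi, off to its anticlockwise side
    c,s=np.cos(phi),np.sin(phi);return [PIV[0]+r*c-off*s,PIV[1]+r*s+off*c,z]
E
python3 -c "
from h import *
p=side(.46,.08,.032,.25);print(p);rel(p,90+26.4)"
```

```text
[np.float64(0.5414778603791454), np.float64(-0.008210471521941619), 0.25]
lin [-0.5298, -0.4376, 0.0002] rz 50.8
```

>>> {"name": "servo_tool", "arguments": {
  "series": [
    {"linear": [-0.03, -0.025, 0], "delta_rot": [0, 0, 3], "jaw": 0},
    {"linear": [-0.06, -0.05, 0], "delta_rot": [0, 0, 6], "jaw": 0},
    {"linear": [-0.09, -0.074, 0], "delta_rot": [0, 0, 9], "jaw": 0},
    {"linear": [-0.12, -0.099, 0], "delta_rot": [0, 0, 12], "jaw": 0},
    {"linear": [-0.15, -0.124, 0], "delta_rot": [0, 0, 15], "jaw": 0},
    {"linear": [-0.18, -0.149, 0], "delta_rot": [0, 0, 18], "jaw": 0},
    {"linear": [-0.21, -0.173, 0], "delta_rot": [0, 0, 21], "jaw": 0},
    {"linear": [-0.24, -0.198, 0], "delta_rot": [0, 0, 24], "jaw": 0},
    {"linear": [-0.27, -0.223, 0], "delta_rot": [0, 0, 27], "jaw": 0},
    {"linear": [-0.3, -0.248, 0], "delta_rot": [0, 0, 30], "jaw": 0}
  ]
}}

```text
t: 0.93
tool_pos: [0.3601, 0.2261, 0.2503]
ee_rot: [[-0.732, 0.682, -0.0], [0.682, 0.732, -0.0], [0.0, -0.0, -1.0]]
wrist_force: [0.4, 0.5, 0.6]
opening: 0.002
finger_force: 0.0
```

```bash
python3 -c "
from h import *
s=manip.state();print(s['t'],s['tool_pos'],s['wrist_force'],s['opening'])
rel(side(.46,.08,.032,.25),90+26.4)"
```

```text
0.9333 [0.36013823 0.226112   0.25025415] [0.36595765 0.475382   0.56859093] 0.0020874735046450066
lin [-0.2924, -0.0478, 0.0002] rz 20.6
```

>>> {"name": "servo_tool", "arguments": {
  "series": [
    {"linear": [-0.033, -0.005, 0], "delta_rot": [0, 0, 3], "jaw": 0},
    {"linear": [-0.066, -0.011, 0], "delta_rot": [0, 0, 6], "jaw": 0},
    {"linear": [-0.1, -0.016, 0], "delta_rot": [0, 0, 9], "jaw": 0},
    {"linear": [-0.135, -0.022, 0], "delta_rot": [0, 0, 12], "jaw": 0},
    {"linear": [-0.17, -0.028, 0], "delta_rot": [0, 0, 15], "jaw": 0},
    {"linear": [-0.205, -0.034, 0], "delta_rot": [0, 0, 17], "jaw": 0},
    {"linear": [-0.24, -0.04, 0], "delta_rot": [0, 0, 19], "jaw": 0},
    {"linear": [-0.27, -0.045, 0], "delta_rot": [0, 0, 20.6], "jaw": 0},
    {"linear": [-0.291, -0.048, 0], "delta_rot": [0, 0, 20.6], "jaw": 0},
    {"linear": [-0.291, -0.048, 0], "delta_rot": [0, 0, 20.6], "jaw": 0}
  ]
}}

```text
t: 1.77
tool_pos: [0.5421, -0.0083, 0.2493]
ee_rot: [[-0.444, 0.896, -0.001], [0.896, 0.444, -0.0], [-0.0, -0.001, -1.0]]
wrist_force: [0.2, 1.1, -0.9]
opening: 0.002
finger_force: 0.0
```

```bash
python3 -c "
from h import *
s=manip.state();print(s['t'],s['tool_pos'],s['wrist_force'],s['opening'])
c=manip.camera_info('wrist');p,d=manip.grab_frame('wrist');cv2.imwrite('pics/w1.png',p);print(np.round(c['extrinsics'],3).tolist())
rel(side(.46,.08,.032,.167),90+26.4)"
```

```text
1.7667 [ 0.5421438  -0.00826334  0.24931006] [ 0.20649673  1.10643463 -0.89891992] 0.001682450851742494
[[0.896, 0.427, 0.121, 0.513], [0.444, -0.862, -0.245, 0.053], [-0.0, 0.273, -0.962, 0.374], [0.0, 0.0, 0.0, 1.0]]
lin [-0.0018, -0.0002, 0.0824] rz 0.0
```

View pics/w1.png

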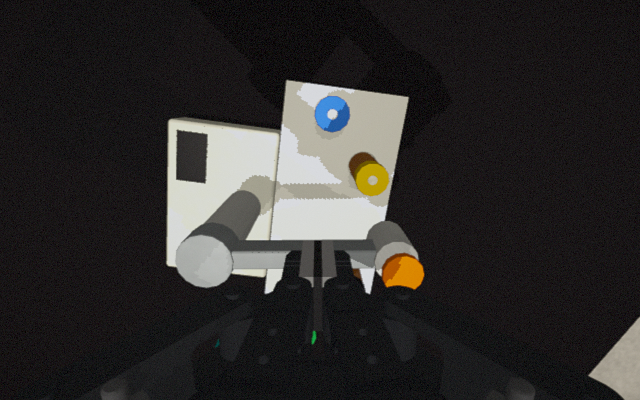

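The wrist view shows the hub at (205,260), the plunger at (403,272), blue at (332,114) and yellow at (372,180). The fingers are on the near side of the bar, around its middle. I'll check the pivot from this view, then go down.

>>> {"name": "servo_tool", "arguments": {
  "series": [
    {"linear": [0, 0, 0.02], "delta_rot": [0, 0, 0], "jaw": 0},
    {"linear": [0, 0, 0.04], "delta_rot": [0, 0, 0], "jaw": 0},
    {"linear": [0, 0, 0.06], "delta_rot": [0, 0, 0], "jaw": 0},
    {"linear": [0, 0, 0.075], "delta_rot": [0, 0, 0], "jaw": 0},
    {"linear": [0, 0, 0.082], "delta_rot": [0, 0, 0], "jaw": 0},
    {"linear": [0, 0, 0.082], "delta_rot": [0, 0, 0], "jaw": 0}
  ]
}}

```text
t: 2.32
tool_pos: [0.5393, -0.0043, 0.1671]
ee_rot: [[-0.448, 0.894, -0.003], [0.894, 0.448, 0.001], [0.002, -0.002, -1.0]]
wrist_force: [0.5, 0.9, 0.2]
opening: -0.001
finger_force: 0.0
```

```bash
python3 - <<'E'
from h import *
c=manip.camera_info('wrist');E=np.array(c['extrinsics']);E[2,3]=.374;E[:2,3]=.513,.053;c['extrinsics']=E
for n,u,v,z in(('hub',205,260,.167),('or',403,272,.186),('blue',332,114,.095),('yel',372,180,.095)):print(n,ray(c,u,v,z).round(4))
s=manip.state();print(s['t'],s['tool_pos'],s['wrist_force'])
# push rows: finger centre 18 mm off the bar, bar angle from .46 to -.53, rows given from a start pose at each call
M=np.array(s['ee_rot']);p0=np.array(s['tool_pos'])
ph0=.46
for k,phs in enumerate(np.array_split(np.linspace(.46,-.53,31)[1:],3)):
    for ph in phs:
        print(k,(M.T@(np.array(side(ph,.08,.018,p0[2]))-p0)).round(4).tolist(),round(np.degrees(ph0-ph),1))
    p0=np.array(side(ph,.08,.018,p0[2]));ph0=ph
    c_,s_=np.cos(ph+np.pi/2),np.sin(ph+np.pi/2);M=np.array([[c_,s_,0],[s_,-c_,0],[0,0,-1]])
E
```

```text
hub [ 0.4902 -0.072   0.167 ]
or [ 0.605 -0.013  0.186]
blue [0.5266 0.051  0.095 ]
yel [0.5819 0.0179 0.095 ]
2.3167 [ 0.53932459 -0.00428508  0.16713524] [0.46288584 0.85523515 0.23958144]
0 [-0.0211, 0.0006, -0.0] 1.9
0 [-0.0238, 0.0011, -0.0001] 3.8
0 [-0.0265, 0.0015, -0.0001] 5.7
0 [-0.0292, 0.0017, -0.0001] 7.6
0 [-0.0319, 0.0019, -0.0001] 9.5
0 [-0.0346, 0.002, -0.0001] 11.3
0 [-0.0373, 0.002, -0.0001] 13.2
0 [-0.04, 0.0019, -0.0001] 15.1
0 [-0.0427, 0.0018, -0.0001] 17.0
0 [-0.0454, 0.0015, -0.0001] 18.9
1 [-0.0026, 0.0006, 0.0] 1.9
1 [-0.0053, 0.001, 0.0] 3.8
1 [-0.008, 0.0014, 0.0] 5.7
1 [-0.0107, 0.0017, 0.0] 7.6
1 [-0.0134, 0.0019, 0.0] 9.5
1 [-0.0161, 0.002, 0.0] 11.3
1 [-0.0188, 0.002, 0.0] 13.2
1 [-0.0215, 0.0019, 0.0] 15.1
1 [-0.0242, 0.0018, 0.0] 17.0
1 [-0.0269, 0.0015, 0.0] 18.9
2 [-0.0026, 0.0006, 0.0] 1.9
2 [-0.0053, 0.001, 0.0] 3.8
2 [-0.008, 0.0014, 0.0] 5.7
2 [-0.0107, 0.0017, 0.0] 7.6
2 [-0.0134, 0.0019, 0.0] 9.5
2 [-0.0161, 0.002, 0.0] 11.3
2 [-0.0188, 0.002, 0.0] 13.2
2 [-0.0215, 0.0019, 0.0] 15.1
2 [-0.0242, 0.0018, 0.0] 17.0
2 [-0.0269, 0.0015, 0.0] 18.9
```

>>> {"name": "servo_tool", "arguments": {
  "series": [
    {"linear": [-0.004, 0, 0], "delta_rot": [0, 0, 0], "jaw": 0},
    {"linear": [-0.008, 0, 0], "delta_rot": [0, 0, 0], "jaw": 0},
    {"linear": [-0.012, 0, 0], "delta_rot": [0, 0, 0], "jaw": 0},
    {"linear": [-0.015, 0, 0], "delta_rot": [0, 0, 0], "jaw": 0},
    {"linear": [-0.018, 0, 0], "delta_rot": [0, 0, 0], "jaw": 0},
    {"linear": [-0.021, 0.0005, 0], "delta_rot": [0, 0, 2], "jaw": 0},
    {"linear": [-0.024, 0.001, 0], "delta_rot": [0, 0, 4], "jaw": 0},
    {"linear": [-0.0265, 0.0015, 0], "delta_rot": [0, 0, 5.7], "jaw": 0},
    {"linear": [-0.029, 0.0017, 0], "delta_rot": [0, 0, 7.6], "jaw": 0},
    {"linear": [-0.032, 0.002, 0], "delta_rot": [0, 0, 9.5], "jaw": 0}
  ]
}}

```text
t: 3.15
tool_pos: [0.5565, -0.0329, 0.1686]
ee_rot: [[-0.292, 0.956, 0.0], [0.956, 0.292, 0.001], [0.0, 0.0, -1.0]]
wrist_force: [-1.1, 1.2, 0.5]
opening: 0.001
finger_force: 0.8
```

>>> {"name": "servo_tool", "arguments": {
  "series": [
    {"linear": [-0.0026, 0.0006, 0], "delta_rot": [0, 0, 1.9], "jaw": 0},
    {"linear": [-0.0053, 0.001, 0], "delta_rot": [0, 0, 3.8], "jaw": 0},
    {"linear": [-0.008, 0.0014, 0], "delta_rot": [0, 0, 5.7], "jaw": 0},
    {"linear": [-0.0107, 0.0017, 0], "delta_rot": [0, 0, 7.6], "jaw": 0},
    {"linear": [-0.0134, 0.0019, 0], "delta_rot": [0, 0, 9.5], "jaw": 0}
  ]
}}

```text
t: 3.57
tool_pos: [0.5623, -0.0451, 0.1686]
ee_rot: [[-0.13, 0.991, 0.0], [0.991, 0.13, 0.001], [0.001, 0.0, -1.0]]
wrist_force: [-0.5, 0.8, 1.5]
opening: 0.001
finger_force: 0.9
```

```bash
python3 - <<'E'
from h import *
s=manip.state();print(s['t'],s['tool_pos'],s['wrist_force'])
p,_=manip.grab_frame('top');cv2.imwrite('pics/top1.png',p);c=manip.camera_info('top')
b=blobs(p,'orange',(270,140,400,260));print(b)
if b:
  o=ray(c,b[0],b[1],.186)[:2];d=o-PIV;ph=np.arctan2(d[1],d[0]);print(o,'arm world',ph,np.hypot(*d))
  t=np.array(s['tool_pos'])[:2]-PIV;print('finger along/off',t@[np.cos(ph),np.sin(ph)],t@[-np.sin(ph),np.cos(ph)])
E
```

```text
3.5667 [ 0.56227803 -0.04513715  0.16855713] [-0.53477642  0.84420088  1.5229371 ]
(np.float64(307.04761904761904), np.float64(188.61904761904762), np.int32(21), [304, 185, 6, 8])
[0.55982886 0.0100826 ] arm world 0.8274028297814817 0.11204193512858661
finger along/off 0.07304804485466565 -0.03917518865764304
```

The top view is blocked by the arm, so that blob is the yellow cap. I'll use the side view instead.

```bash
cat >> h.py <<'E'
def sidelook(p):
    c=manip.camera_info('side');x=cv2.inRange(cv2.cvtColor(p,cv2.COLOR_BGR2HSV),(5,200,150),(19,255,255))
    x[:150]=0;x[300:]=0;x[:,:250]=0;x[:,420:]=0;n,l,st,ce=cv2.connectedComponentsWithStats(x)
    for i in range(1,n):
        if st[i,4]>12:
            o=ray(c,*ce[i],.184)[:2];d=o-PIV;print(ce[i].round(1),st[i].tolist(),o.round(4),'arm world',np.arctan2(d[1],d[0]).round(3),np.hypot(*d).round(4))
E
python3 - <<'E'
from h import *
sidelook(cv2.imread('pics/side0.png'))
p,_=manip.grab_frame('side');cv2.imwrite('pics/side1.png',p);print();sidelook(p)
cv2.imwrite('pics/s1c.png',cv2.resize(p[140:300,230:430],None,fx=3.5,fy=3.5))
E
```

```text
[329.5 183.2] [323, 180, 13, 8, 50] [ 0.6033 -0.011 ] arm world 0.475 0.1342

[341.4 191.7] [336, 188, 12, 8, 62] [ 0.6172 -0.0542] arm world 0.136 0.1344
```

View pics/s1c.png

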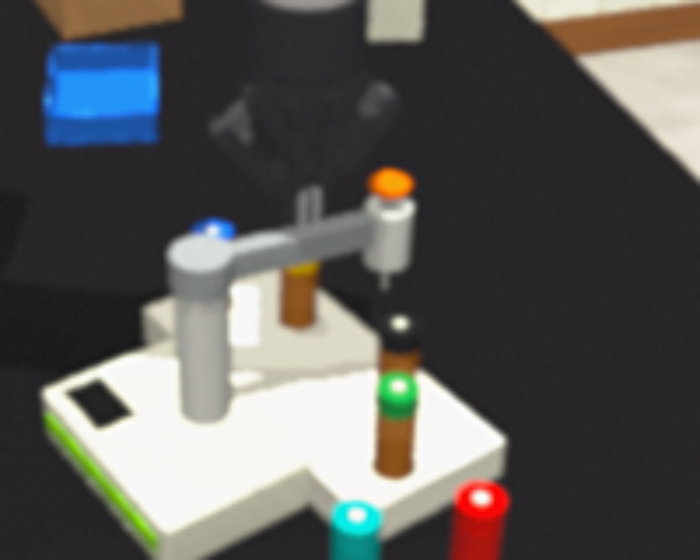

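The crop shows the fingertip against the bar, with the plunger at (341,191) in the full frame. The arm is at about 0.125 rad in world axes and the finger is 17 mm off the bar, as expected. I'll carry on pushing to about -0.54.

>>> {"name": "servo_tool", "arguments": {
  "series": [
    {"linear": [-0.0026, 0.0006, 0], "delta_rot": [0, 0, 1.9], "jaw": 0},
    {"linear": [-0.0053, 0.001, 0], "delta_rot": [0, 0, 3.8], "jaw": 0},
    {"linear": [-0.008, 0.0014, 0], "delta_rot": [0, 0, 5.7], "jaw": 0},
    {"linear": [-0.0107, 0.0017, 0], "delta_rot": [0, 0, 7.6], "jaw": 0},
    {"linear": [-0.0134, 0.0019, 0], "delta_rot": [0, 0, 9.5], "jaw": 0},
    {"linear": [-0.0161, 0.002, 0], "delta_rot": [0, 0, 11.3], "jaw": 0},
    {"linear": [-0.0188, 0.002, 0], "delta_rot": [0, 0, 13.2], "jaw": 0},
    {"linear": [-0.0215, 0.0019, 0], "delta_rot": [0, 0, 15.1], "jaw": 0},
    {"linear": [-0.0242, 0.0018, 0], "delta_rot": [0, 0, 17], "jaw": 0},
    {"linear": [-0.0269, 0.0015, 0], "delta_rot": [0, 0, 18.9], "jaw": 0}
  ]
}}

```text
t: 4.5
tool_pos: [0.5672, -0.0714, 0.1685]
ee_rot: [[0.197, 0.98, 0.0], [0.98, -0.197, 0.001], [0.001, -0.0, -1.0]]
wrist_force: [-0.7, 1.8, 1.7]
opening: -0.002
finger_force: 0.9
```

>>> {"name": "servo_tool", "arguments": {
  "series": [
    {"linear": [-0.0026, 0.0006, 0], "delta_rot": [0, 0, 1.9], "jaw": 0},
    {"linear": [-0.0053, 0.001, 0], "delta_rot": [0, 0, 3.8], "jaw": 0},
    {"linear": [-0.008, 0.0014, 0], "delta_rot": [0, 0, 5.7], "jaw": 0},
    {"linear": [-0.0107, 0.0017, 0], "delta_rot": [0, 0, 7.6], "jaw": 0},
    {"linear": [-0.0134, 0.0019, 0], "delta_rot": [0, 0, 9.5], "jaw": 0},
    {"linear": [-0.0161, 0.002, 0], "delta_rot": [0, 0, 11.3], "jaw": 0},
    {"linear": [-0.0188, 0.002, 0], "delta_rot": [0, 0, 13.2], "jaw": 0},
    {"linear": [-0.0205, 0.002, 0], "delta_rot": [0, 0, 14.5], "jaw": 0},
    {"linear": [-0.0205, 0.002, 0], "delta_rot": [0, 0, 14.5], "jaw": 0}
  ]
}}

```text
t: 5.25
tool_pos: [0.5651, -0.0923, 0.1684]
ee_rot: [[0.436, 0.9, 0.0], [0.9, -0.436, 0.0], [0.0, 0.0, -1.0]]
wrist_force: [0.1, 0.2, 1.5]
opening: -0.001
finger_force: 0.1
```

```bash
python3 - <<'E'
from h import *
s=manip.state();print(s['t'],s['tool_pos'],s['wrist_force'],np.degrees(np.arctan2(s['ee_rot'][1][0],s['ee_rot'][0][0]))-90)
p,_=manip.grab_frame('side');cv2.imwrite('pics/side2.png',p);sidelook(p)
cw=manip.camera_info('wrist');w,_=manip.grab_frame('wrist');cv2.imwrite('pics/w2.png',w);np.save('pics/w2E.npy',cw['extrinsics'])
t=np.array(s['tool_pos'])[:2]-PIV
for ph in(-.5,-.54,-.58,-.62):print(ph,(t@[-np.sin(ph),np.cos(ph)]).round(4))
cv2.imwrite('pics/s2c.png',np.hstack([cv2.resize(p[160:300,270:400],None,fx=3,fy=3),w[:420:1][:, 100:500][:400].copy() if 0 else cv2.resize(w,(400,420))]))
E
```

```text
5.25 [ 0.56513971 -0.09225043  0.16837202] [0.09045011 0.24388584 1.5286513 ] -25.842386581836664
[347.4 211.1] [341, 207, 14, 9, 74] [ 0.6026 -0.1302] arm world -0.453 0.132
-0.5 0.0215
-0.54 0.0247
-0.58 0.0279
-0.62 0.031
```

View pics/s2c.png

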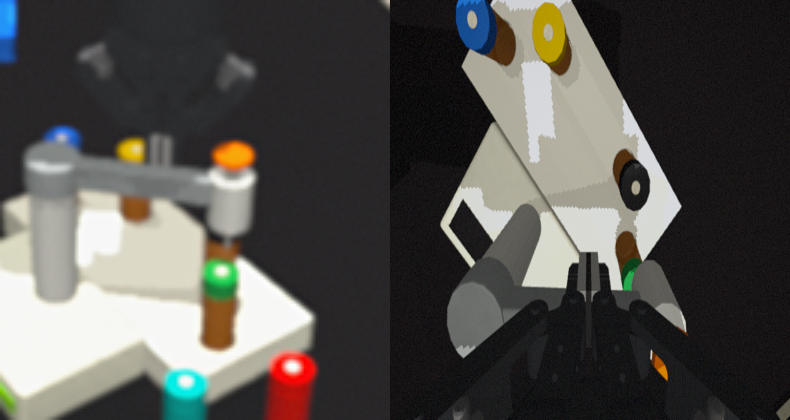

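The side view shows the plunger at (347,211), short of the green cap, with the arm at about -0.455 and a target of -0.623. I'll push about 0.13 more and re-measure.

>>> {"name": "servo_tool", "arguments": {
  "series": [
    {"linear": [-0.002, 0.0005, 0], "delta_rot": [0, 0, 1.4], "jaw": 0},
    {"linear": [-0.004, 0.0008, 0], "delta_rot": [0, 0, 2.8], "jaw": 0},
    {"linear": [-0.006, 0.001, 0], "delta_rot": [0, 0, 4.2], "jaw": 0},
    {"linear": [-0.008, 0.0014, 0], "delta_rot": [0, 0, 5.7], "jaw": 0},
    {"linear": [-0.0107, 0.0017, 0], "delta_rot": [0, 0, 7.6], "jaw": 0},
    {"linear": [-0.0107, 0.0017, 0], "delta_rot": [0, 0, 7.6], "jaw": 0},
    {"linear": [-0.0107, 0.0017, 0], "delta_rot": [0, 0, 7.6], "jaw": 0}
  ]
}}

```text
t: 5.93
tool_pos: [0.562, -0.1028, 0.1683]
ee_rot: [[0.551, 0.835, -0.0], [0.835, -0.551, -0.0], [-0.0, 0.0, -1.0]]
wrist_force: [-0.4, 0.1, 0.3]
opening: -0.0
finger_force: 0.0
```

```bash
cat >> h.py <<'E'
def chk(k):
    s=manip.state();print(s['t'],s['tool_pos'],s['wrist_force'],'tool',np.arctan2(s['ee_rot'][1][0],s['ee_rot'][0][0])-np.pi/2)
    t=np.array(s['tool_pos'])[:2]-PIV
    print('arm from finger:',np.arctan2(t[1],t[0])-np.arcsin(.0175/np.hypot(*t)))
    p,_=manip.grab_frame('side');cv2.imwrite(f'pics/side{k}.png',p);sidelook(p);c=manip.camera_info('side')
    b=blobs(p,'green',(330,235,360,280));print('green px',b)
    cv2.imwrite(f'pics/s{k}c.png',cv2.resize(p[180:290,290:400],None,fx=5,fy=5,interpolation=cv2.INTER_CUBIC))
E
python3 -c "from h import *;chk(3)"
```

```text
5.9333 [ 0.56196013 -0.10282291  0.16832234] [-0.37510872  0.11694431  0.29136693] tool -0.583480227427062
arm from finger: -0.5827316484032572
[345.7 216.1] [339, 212, 14, 9, 72] [ 0.5929 -0.1461] arm world -0.595 0.1315
green px (np.float64(343.0086956521739), np.float64(252.95652173913044), np.int32(115), [338, 247, 11, 13])
```

View pics/s3c.png

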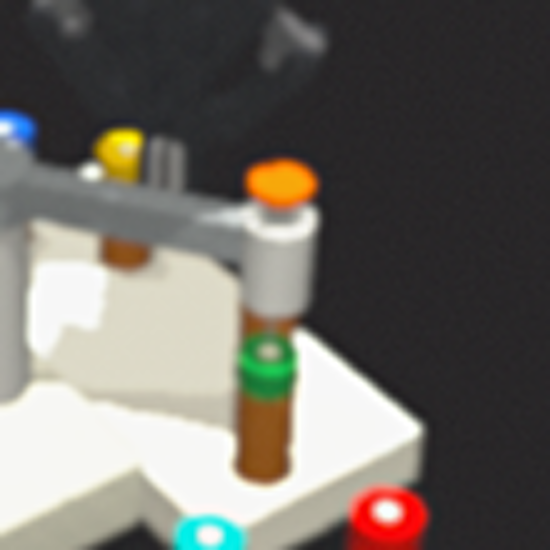

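The crop shows the pale dot of the green cap at about (343.6,250) and the plunger at (346,216), so the needle is nearly over it. I'll compare the two positions within this one camera.

```bash
python3 - <<'E'
from h import *
c=manip.camera_info('side')
g=ray(c,343.6,250,.095)[:2];print('green',g)
p=cv2.imread('pics/side3.png');im=cv2.imread('pics/side0.png')
h=ray(c,287.5,214.5,.167)[:2];print('hub approx',h)
# pockets from side0: yellow, blue, green in the side camera
for n,roi in(('green',(330,240,355,265)),('yellow',(305,200,325,222))):
    b=blobs(im,n,roi);print(n,b)
o=ray(c,345.9,216.1,.184)[:2];print('orange',o,'o-g',o-g)
a=-.623;print('tangential (+ = still to go), radial', -(o-g)@[np.sin(a),-np.cos(a)]*-1,(o-g)@[np.cos(a),np.sin(a)])
E
```

```text
green [ 0.59261625 -0.14746964]
hub approx [ 0.48462299 -0.08408986]
green (np.float64(343.0840336134454), np.float64(252.57983193277312), np.int32(119), [338, 247, 11, 13])
yellow (np.float64(316.1855670103093), np.float64(211.61855670103094), np.int32(97), [310, 207, 13, 11])
orange [ 0.59332163 -0.14629567] o-g [0.00070538 0.00117397]
tangential (+ = still to go), radial -0.0013649909681279916 -0.00011211664827882206
```

The side camera says about 1–3 mm is left, and the finger geometry says up to 5 mm. I'll back off and rise straight up, to see the hub, plunger and caps together in the wrist camera.

>>> {"name": "servo_tool", "arguments": {
  "series": [
    {"linear": [0.006, 0, 0], "delta_rot": [0, 0, 0], "jaw": 0},
    {"linear": [0.015, 0, 0], "delta_rot": [0, 0, 0], "jaw": 0},
    {"linear": [0.018, 0, -0.01], "delta_rot": [0, 0, 0], "jaw": 0},
    {"linear": [0.018, 0, -0.04], "delta_rot": [0, 0, 0], "jaw": 0},
    {"linear": [0.018, 0, -0.075], "delta_rot": [0, 0, 0], "jaw": 0},
    {"linear": [0.018, 0, -0.11], "delta_rot": [0, 0, 0], "jaw": 0},
    {"linear": [0.018, 0, -0.145], "delta_rot": [0, 0, 0], "jaw": 0},
    {"linear": [0.018, 0, -0.175], "delta_rot": [0, 0, 0], "jaw": 0},
    {"linear": [0.018, 0, -0.18], "delta_rot": [0, 0, 0], "jaw": 0},
    {"linear": [0.018, 0, -0.18], "delta_rot": [0, 0, 0], "jaw": 0}
  ]
}}

```text
t: 6.82
tool_pos: [0.5726, -0.0869, 0.3503]
ee_rot: [[0.55, 0.835, 0.004], [0.835, -0.55, -0.002], [0.001, 0.004, -1.0]]
wrist_force: [-0.0, 0.4, -0.3]
opening: -0.002
finger_force: 0.0
```

```bash
cat >> h.py <<'E'
def wlook(k):
    cw=manip.camera_info('wrist');w,_=manip.grab_frame('wrist');cv2.imwrite(f'pics/w{k}.png',w)
    import pickle;pickle.dump(cw,open(f'pics/w{k}.pkl','wb'))
    for n in R:
        b=blobs(w,n,(0,0,640,400))
        if b:print(n,np.round(b[:3],1),b[3],ray(cw,b[0],b[1],Z[n]).round(4))
E
python3 -c "
from h import *
s=manip.state();print(s['t'],s['tool_pos'],s['dq']);wlook(4)"
```

```text
6.8167 [ 0.5725972  -0.08685564  0.35028407] [-0.43364722  1.91841366  5.18252066 -0.08279801 -2.11450105 -0.16545315]
green [357.2 193.  211. ] [348, 186, 25, 20] [ 0.5964 -0.1404  0.095 ]
blue [209.6  83.6 615. ] [195, 69, 30, 29] [0.5278 0.0502 0.095 ]
yellow [269.   81.3 533. ] [256, 68, 27, 27] [0.5823 0.0171 0.095 ]
orange [373.  226.3 612. ] [360, 213, 28, 28] [ 0.5954 -0.1489  0.186 ]
```

View pics/w4.png

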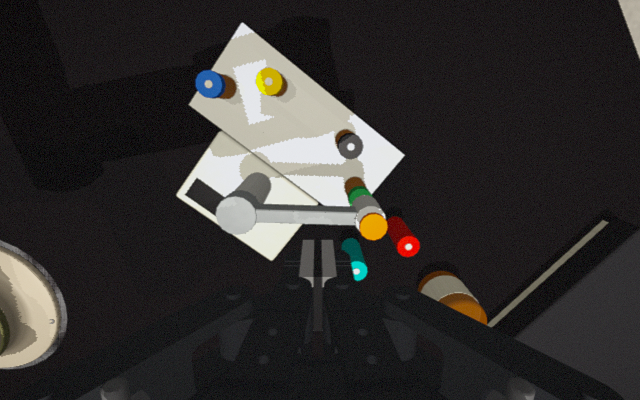

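The wrist view shows blue (210,84), yellow (269,81), the black dot (350,146), the hub (236,214) and the plunger (373,226). The green cap is partly hidden behind the barrel. I'll fit the sampler from this view.

```bash
python3 - <<'E'
from h import *
import pickle
c=pickle.load(open('pics/w4.pkl','rb'));w=cv2.imread('pics/w4.png');g=cv2.cvtColor(w,cv2.COLOR_BGR2GRAY)
def dot(u,v,r=6,t=150):
    q=(g[v-r:v+r+1,u-r:u+r+1]>t).astype(np.uint8);m=cv2.moments(q,True);return u-r+m['m10']/m['m00'],v-r+m['m01']/m['m00']
hc=cv2.HoughCircles(cv2.GaussianBlur(g,(3,3),0)[185:245,205:268],cv2.HOUGH_GRADIENT,1.2,50,param1=80,param2=15,minRadius=16,maxRadius=24)
hub=hc[0,0]+[205,185,0] if hc is not None else (236,214,0);print('hub',hub)
px={'blue':dot(209,84),'yellow':dot(269,81),'black':dot(350,147)};print(px)
P={k:ray(c,*v,.095)[:2] for k,v in px.items()};P['hub']=ray(c,hub[0],hub[1],.167)[:2]
o=ray(c,373,226.3,.186)[:2]
A={'blue':.95,'yellow':.45,'black':-.45}
S={k:.13*np.array([np.cos(a),np.sin(a)]) for k,a in A.items()};S['hub']=np.zeros(2)
for ks in(['blue','yellow','black'],['blue','yellow','black','hub']):
    th,t,r=fit(np.array([S[k] for k in ks]),np.array([P[k] for k in ks]))
    gr=t+.13*np.array([np.cos(th-.95),np.sin(th-.95)]);d=o-t
    print('th',th,'piv',t,'res',r.round(4).tolist(),'green',gr,'o',o,'arm rel',np.arctan2(d[1],d[0])-th,np.hypot(*d))
d=o-P['hub'];print('hub->o',np.arctan2(d[1],d[0])-th,np.hypot(*d))
E
```

```text
hub [235.60000038 215.60000038  19.36000061]
{'blue': (208.06382978723406, 83.55319148936171), 'yellow': (269.0, 81.0), 'black': (350.4, 146.4)}
th 0.32668695635844375 piv [ 0.48931037 -0.07363495] res [[0.0005, -0.0003], [-0.0004, 0.0001], [-0.0001, 0.0002]] green [ 0.59486374 -0.14951964] o [ 0.59542254 -0.14882532] arm rel -0.9431569425068644 0.13005146769332993
th 0.32710827788055946 piv [ 0.48931301 -0.0737154 ] res [[0.0005, -0.0004], [-0.0005, 0.0001], [-0.0001, 0.0002], [0.0001, 0.0001]] green [ 0.59489834 -0.14955561] o [ 0.59542254 -0.14882532] arm rel -0.9430850910755721 0.13000282269210267
hub->o -0.9419172629648271 0.12998880216937572
```

The arm is at -0.943 rad in sampler axes, 0.9 mm from the target, and the measured radius of 130.0 mm matches. No more pushing is needed. Next I'll go over the plunger at (0.595,-0.149).

```bash
python3 - <<'E'
from h import *
s=manip.state();print(s['t'],s['tool_pos']);rel([.595,-.149,.225],56.6)
E
```

```text
6.8667 [ 0.57218374 -0.08686286  0.34815728]
lin [-0.0393, 0.0532, 0.1232] rz 0.0
```

>>> {"name": "servo_tool", "arguments": {
  "series": [
    {"linear": [-0.015, 0.02, 0], "delta_rot": [0, 0, 0], "jaw": 0},
    {"linear": [-0.03, 0.04, 0], "delta_rot": [0, 0, 0], "jaw": 0},
    {"linear": [-0.039, 0.053, 0.01], "delta_rot": [0, 0, 0], "jaw": 0},
    {"linear": [-0.039, 0.053, 0.04], "delta_rot": [0, 0, 0], "jaw": 0},
    {"linear": [-0.039, 0.053, 0.07], "delta_rot": [0, 0, 0], "jaw": 0},
    {"linear": [-0.039, 0.053, 0.095], "delta_rot": [0, 0, 0], "jaw": 0},
    {"linear": [-0.039, 0.053, 0.112], "delta_rot": [0, 0, 0], "jaw": 0},
    {"linear": [-0.039, 0.053, 0.12], "delta_rot": [0, 0, 0], "jaw": 0},
    {"linear": [-0.039, 0.053, 0.12], "delta_rot": [0, 0, 0], "jaw": 0},
    {"linear": [-0.039, 0.053, 0.12], "delta_rot": [0, 0, 0], "jaw": 0}
  ]
}}

```text
t: 7.7
tool_pos: [0.5948, -0.1491, 0.228]
ee_rot: [[0.551, 0.835, -0.001], [0.835, -0.551, 0.0], [-0.0, -0.001, -1.0]]
wrist_force: [0.8, -0.8, 1.0]
opening: -0.004
finger_force: 0.0
```

```bash
python3 - <<'E'
from h import *
s=manip.state();print(s['t'],s['tool_pos'],s['wrist_force']);rel([.595,-.149,.215],56.6)
p,_=manip.grab_frame('side');cv2.imwrite('pics/side5.png',p);sidelook(p)
w,_=manip.grab_frame('wrist')
cv2.imwrite('pics/s5c.png',np.hstack([cv2.resize(p[150:290,280:420],(400,400),interpolation=cv2.INTER_CUBIC),cv2.resize(w[120:400,180:460],(400,400))]))
E
```

```text
7.7 [ 0.59478048 -0.14906109  0.22804006] [ 0.80869387 -0.7736984   1.00813915]
lin [0.0002, 0.0002, 0.013] rz -0.0
[345.8 216.3] [340, 213, 13, 8, 81] [ 0.5929 -0.147 ] arm world -0.601 0.132
```

View pics/s5c.png

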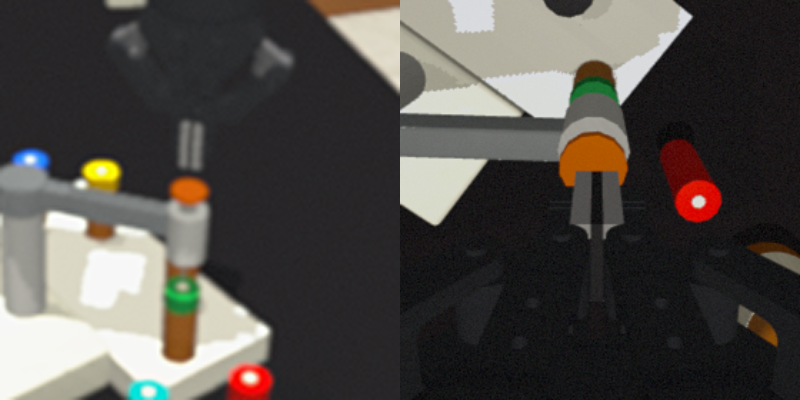

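Both views show the shut fingertips centred over the button. I'll press in stages and watch the force.

>>> {"name": "servo_tool", "arguments": {
  "series": [
    {"linear": [0, 0, 0.006], "delta_rot": [0, 0, 0], "jaw": 0},
    {"linear": [0, 0, 0.012], "delta_rot": [0, 0, 0], "jaw": 0},
    {"linear": [0, 0, 0.017], "delta_rot": [0, 0, 0], "jaw": 0},
    {"linear": [0, 0, 0.021], "delta_rot": [0, 0, 0], "jaw": 0},
    {"linear": [0, 0, 0.024], "delta_rot": [0, 0, 0], "jaw": 0},
    {"linear": [0, 0, 0.027], "delta_rot": [0, 0, 0], "jaw": 0},
    {"linear": [0, 0, 0.027], "delta_rot": [0, 0, 0], "jaw": 0},
    {"linear": [0, 0, 0.027], "delta_rot": [0, 0, 0], "jaw": 0}
  ]
}}

```text
t: 8.47
tool_pos: [0.5946, -0.1491, 0.2015]
ee_rot: [[0.551, 0.835, -0.0], [0.835, -0.551, 0.0], [-0.0, -0.0, -1.0]]
wrist_force: [-2.0, 1.1, 2.8]
opening: -0.001
finger_force: 1.6
```

>>> {"name": "servo_tool", "arguments": {
  "series": [
    {"linear": [0, 0, 0.001], "delta_rot": [0, 0, 0], "jaw": 0},
    {"linear": [0, 0, 0.002], "delta_rot": [0, 0, 0], "jaw": 0},
    {"linear": [0, 0, 0.003], "delta_rot": [0, 0, 0], "jaw": 0},
    {"linear": [0, 0, 0.004], "delta_rot": [0, 0, 0], "jaw": 0},
    {"linear": [0, 0, 0.004], "delta_rot": [0, 0, 0], "jaw": 0},
    {"linear": [0, 0, 0.004], "delta_rot": [0, 0, 0], "jaw": 0}
  ]
}}

```text
t: 8.97
tool_pos: [0.5947, -0.1492, 0.1974]
ee_rot: [[0.551, 0.835, 0.0], [0.835, -0.551, -0.0], [0.0, 0.0, -1.0]]
wrist_force: [-2.9, 0.1, 5.3]
opening: 0.003
finger_force: 2.4
```

```bash
python3 - <<'E'
from h import *
s=manip.state();print(s['t'],s['tool_pos'],s['wrist_force'])
p,_=manip.grab_frame('side');cv2.imwrite('pics/side6.png',p);sidelook(p)
E
```

```text
8.9667 [ 0.59469858 -0.14915283  0.19740971] [-2.94243123  0.14013067  5.30229094]
[346.2 221.9] [342, 220, 10, 4, 16] [ 0.5867 -0.1654] arm world -0.736 0.1386
```

At 5.3 N the plunger is about 8 mm down, which agrees with the tip height. I'll press one more millimetre for margin, then lift straight up.

>>> {"name": "servo_tool", "arguments": {
  "series": [
    {"linear": [0, 0, 0.001], "delta_rot": [0, 0, 0], "jaw": 0},
    {"linear": [0, 0, 0.001], "delta_rot": [0, 0, 0], "jaw": 0},
    {"linear": [0, 0, -0.002], "delta_rot": [0, 0, 0], "jaw": 0},
    {"linear": [0, 0, -0.006], "delta_rot": [0, 0, 0], "jaw": 0},
    {"linear": [0, 0, -0.01], "delta_rot": [0, 0, 0], "jaw": 0},
    {"linear": [0, 0, -0.02], "delta_rot": [0, 0, 0], "jaw": 0},
    {"linear": [0, 0, -0.04], "delta_rot": [0, 0, 0], "jaw": 0},
    {"linear": [0, 0, -0.07], "delta_rot": [0, 0, 0], "jaw": 0},
    {"linear": [0, 0, -0.1], "delta_rot": [0, 0, 0], "jaw": 0},
    {"linear": [0, 0, -0.13], "delta_rot": [0, 0, 0], "jaw": 0}
  ]
}}

```text
t: 9.85
tool_pos: [0.5946, -0.1491, 0.3293]
ee_rot: [[0.551, 0.835, 0.0], [0.835, -0.551, -0.0], [0.0, 0.0, -1.0]]
wrist_force: [-0.2, -1.2, -0.7]
opening: -0.003
finger_force: 0.0
```

>>> {"name": "servo_tool", "arguments": {
  "series": [
    {"linear": [0.015, -0.02, -0.02], "delta_rot": [0, 0, 0], "jaw": 0},
    {"linear": [0.03, -0.04, -0.025], "delta_rot": [0, 0, 0], "jaw": 0},
    {"linear": [0.039, -0.053, -0.025], "delta_rot": [0, 0, 0], "jaw": 0},
    {"linear": [0.039, -0.053, -0.025], "delta_rot": [0, 0, 0], "jaw": 0},
    {"linear": [0.039, -0.053, -0.025], "delta_rot": [0, 0, 0], "jaw": 0},
    {"linear": [0.039, -0.053, -0.025], "delta_rot": [0, 0, 0], "jaw": 0}
  ]
}}

```text
t: 10.35
tool_pos: [0.5722, -0.088, 0.3523]
ee_rot: [[0.551, 0.834, -0.0], [0.834, -0.551, -0.0], [-0.0, -0.0, -1.0]]
wrist_force: [0.2, -0.2, -0.5]
opening: 0.002
finger_force: 0.0
```

```bash
python3 - <<'E'
from h import *
s=manip.state();print(s['t'],s['tool_pos'],s['wrist_force']);wlook(7)
c=manip.camera_info('wrist');w=cv2.imread('pics/w7.png')
p,_=manip.grab_frame('side');cv2.imwrite('pics/side7.png',p);sidelook(p)
cv2.imwrite('pics/s7c.png',np.hstack([cv2.resize(p[150:290,280:420],(400,400),interpolation=cv2.INTER_CUBIC),w[:400,100:500]]))
E
```

```text
10.35 [ 0.57217216 -0.08798106  0.35225774] [ 0.2358374 -0.2458814 -0.5288561]
green [357.7 191.3 196. ] [349, 185, 24, 19] [ 0.5963 -0.1403  0.095 ]
blue [210.9  82.2 610. ] [196, 68, 31, 29] [0.528  0.0503 0.095 ]
yellow [270.   80.1 531. ] [257, 67, 27, 27] [0.5823 0.017  0.095 ]
orange [373.3 224.1 608. ] [360, 211, 29, 27] [ 0.5955 -0.1488  0.186 ]
[345.6 216. ] [339, 212, 14, 9, 72] [ 0.5929 -0.1459] arm world -0.593 0.1313
```

View pics/s7c.png

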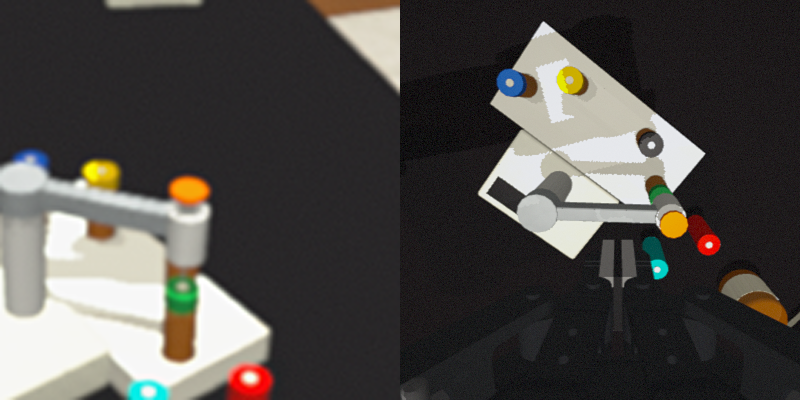

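The plunger is back up at the same place as before, over green. The vials are unmoved and the arm is clear.

```bash
python3 -c "
from station import manip
print(manip.hand_in())"
```

```text
the job is handed in; nothing more can be done
None
```

The job is handed in: the needle stands about 1 mm from the centre of the green cap, the plunger was pressed once (about 8 mm by force and tip height) and sprang back up, and the arm finished clear with the vials unmoved.

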